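# Gauge two press nuts and sort them

## Task

Two bar nuts from the piston press have been started on the threaded gauge studs. Screw each one down (clockwise from above) as far as it will turn, and sort the gauges by the result: push the slide whose nut goes fully home on its flange to its far stop, away from the robot, and pull the slide whose nut binds short of the flange to its near stop. Leave both nuts screwed down and everything else lying where it is.

Things in the scene. Friction and masses are not known exactly. Their poses are not given: they have to be found in the camera images.
- lane_a: Fixed steel slideway of a thread gauge, 280 mm long (x) by 100 mm wide, bolted to the counter, a 34 mm high stop bar across either end. Origin: centre of its underside, on the counter; x runs along the slide towards its far end, which points away from the robot (within 20 degrees). The slide on it is a 112 x 80 mm plate, top 30 mm above the counter, carrying a 66 mm flange (top at 36 mm) and an upright threaded stud 36 mm in diameter on which the bar nut is started
- sled_a (a joint): Position of that slide along the slideway (m): 0 in the middle, +0.060 at the far stop, -0.060 at the near stop. It slides against about 4 N of friction and stays where it is left
- sled_a_top (a point): Centre of the top end of that slide's threaded stud, 115 mm above the counter; the bare stud shows above the nut (18 to 43 mm of it) and is a good place to push or pull the slide
- nut_a_hub (a point): Steel bar nut on its threaded gauge stud: round hub 60 mm across and 36 mm high, with one straight round bar 16 mm thick and 160 mm tip to tip right through it (two arms; each sticks out 50 mm beyond the hub, bar axis 8 mm above the hub's centre). This point is the hub's centre, on the stud's axis; x runs along the bar, z up. Its height is 54 mm above the counter when fully home on the gauge's flange, up to 79 mm when backed right out
- nut_a (a joint): How far that nut has been screwed down (rad), growing clockwise seen from above; starts at 0 to 1.2. It drops 24 mm per turn (3.8 mm per rad), turns with a light push (about 1 N at the arm), stays where it is left and cannot come off (stops at 0). Fully home is 6.6, the hub down on the flange. A nut with bad thread stops dead at 3.8, its hub about 11 mm clear of the flange. Which of the two is bad cannot be seen beforehand
- lane_b: Fixed steel slideway of a thread gauge, 280 mm long (x) by 100 mm wide, bolted to the counter, a 34 mm high stop bar across either end. Origin: centre of its underside, on the counter; x runs along the slide towards its far end, which points away from the robot (within 20 degrees). The slide on it is a 112 x 80 mm plate, top 30 mm above the counter, carrying a 66 mm flange (top at 36 mm) and an upright threaded stud 36 mm in diameter on which the bar nut is started
- sled_b (a joint): Position of that slide along the slideway (m): 0 in the middle, +0.060 at the far stop, -0.060 at the near stop. It slides against about 4 N of friction and stays where it is left
- sled_b_top (a point): Centre of the top end of that slide's threaded stud, 115 mm above the counter; the bare stud shows above the nut (18 to 43 mm of it) and is a good place to push or pull the slide
- nut_b_hub (a point): Steel bar nut on its threaded gauge stud: round hub 60 mm across and 36 mm high, with one straight round bar 16 mm thick and 160 mm tip to tip right through it (two arms; each sticks out 50 mm beyond the hub, bar axis 8 mm above the hub's centre). This point is the hub's centre, on the stud's axis; x runs along the bar, z up. Its height is 54 mm above the counter when fully home on the gauge's flange, up to 79 mm when backed right out
- nut_b (a joint): How far that nut has been screwed down (rad), growing clockwise seen from above; starts at 0 to 1.2. It drops 24 mm per turn (3.8 mm per rad), turns with a light push (about 1 N at the arm), stays where it is left and cannot come off (stops at 0). Fully home is 6.6, the hub down on the flange. A nut with bad thread stops dead at 3.8, its hub about 11 mm clear of the flange. Which of the two is bad cannot be seen beforehand
- pad_1_c (a point): Bystander: steel brake pad with copper shim, 110 x 42 x 17 mm, lying flat; its centre
- pad_2_c (a point): Bystander: another such brake pad; its centre
- pin_c (a point): Bystander: black retaining pin, 90 mm long, 16 mm head, lying; its centre
- cap_c (a point): Bystander: orange plastic bleeder cap, 20 mm across, 28 mm tall, standing; its centre
- wrench_grip (a point): Bystander: steel wrench 190 mm long, lying; a point on its handle
- grease_jar_c (a point): Bystander: grey jar 72 mm across, 85 mm tall; its centre
- caliper (a point): Bystander: rusted caliper half on a 230 mm steel turntable, all 100 mm high; the middle of the caliper's top

How it is judged (in metres and radians):
At the end, for the whole second after the job is handed in: Each nut is screwed down to within 0.3 rad of where it stops (6.6 rad for the one that goes home, 3.8 rad for the one that binds); the slide of the home nut is within 10 mm of its far stop and the slide of the binding nut within 10 mm of its near stop; nuts and slides are at rest (((value of joint nut_a above 6.3 rad and value of joint sled_a above 0.05 m and value of joint nut_b between 3.5 and 4 rad and value of joint sled_b below -0.05 m) or (value of joint nut_b above 6.3 rad and value of joint sled_b above 0.05 m and value of joint nut_a between 3.5 and 4 rad and value of joint sled_a below -0.05 m)) and velocity of joint nut_a between -0.1 and 0.1 rad/s and velocity of joint nut_b between -0.1 and 0.1 rad/s and velocity of joint sled_a between -0.01 and 0.01 m/s and velocity of joint sled_b between -0.01 and 0.01 m/s); the robot touches nothing.
It fails at once if a bystander (pad, pin, cap, wrench, jar or caliper) is shifted by more than 40 mm (distance of any of pad_1_c, pad_2_c, pin_c, cap_c, wrench_grip, grease_jar_c, caliper from where it was at the start of the episode above 0.04 m).
It also fails if it takes over 72 s, if anything falls off the work surface, if the arm or the gripper's body presses on something with over 40 N, if the wrist force passes 120 N, or if a joint passes its speed limit or range.

## Robot

A 6-joint arm with a two-finger parallel gripper is mounted at the origin on the work surface. World frame = base frame: x ahead of the robot, y to its left, z up, the work surface at z = 0. Lengths are in m, angles in degrees, forces in N, time in s.
With the tool pointing down it reaches from about 0.35 to 0.875 m from the base axis. Payload 4.2 kg.
Tool frame: the origin (TCP) lies at the very end of the fingers, on their centre line; the grasp point (between the pads) lies 19 mm behind it; z points along the fingers, x is the direction in which the jaws open and shut, and the axes are right-handed (so a half turn about z gives the same grasp; the last joint's range is limited). The gripper opens to 87 mm and grips with 3 to 60 N. Pads are 19 mm wide; open, the fingers measure 117 mm over their backs; the gripper's body (75 mm by 190 mm) begins 51 mm behind the grasp point.
Start: joints at [91.708, 22.042, 0.453, 0, -68.411, -14.817], TCP at [0.142, 0.609, 0.223] pointing down, gripper open.
Joint ranges: [-179.83, 179.83], [-69.29, 118.12], [-61.27, 80.66], [-181.25, 117.63], [-171.15, -9.14], [-177.46, 177.46]. Speed limits (degrees/s): [159.86, 159.86, 180, 180, 180, 180].

## Interface

Orientations are given as a 3x3 rotation matrix whose columns are the frame's x, y, z axes.
In Python, from station import r gives the robot as it stands.
- The arm moves only by the tool move_arm, never from a script. Its argument "series" is a list that holds one entry, the list of rows, each a list of 7 numbers: the shift along the tool's x, y, z in cm, then the turn, a rotation vector about the tool's x, y, z in degrees, then the opening, from -1 (shut) to 1 (fully open). In form: [[[dx, dy, dz, wx, wy, wz, fingers], ...]]. A call has 1 to 12 rows; each row shifts and turns the commanded pose from where the row before left it, along the tool's axes as they then stand; what a row does not reach is not made up. A row lasts 1/8 s, in which the tool goes at most 62.5 mm and 10.7 degrees, less where a joint would pass 70% of its speed; a pose out of reach is approached as far as the arm can. A call is refused whole if a number of a shift passes 6.25 or a number of a turn 10.7, either way. A call with a gripper value outside its range is refused whole. The fingers move at their own pace and stop on an object; the grip force is fixed at half the most. Time passes only in rows, so rows that do not move let the fingers close. It gives the time, the measured TCP pose, the force and the opening at its end, in the units of the state.
- r.sense(): the state, without advancing time (a new reading comes with each control period).
- r.capture(name): name is "scene" or "top"; returns a dict with "color" (420x560x3 uint8, blue, green, red), "fx", "fy", "cx", "cy" (pixels), "rvec" (rotation vector, rad) and "tvec" (3), from world to camera coordinates, as OpenCV has them. Camera axes: x right, y down, z forward; pixel columns grow to the right and rows downward; lengths in m; the calibration is good to about 2 mm. A picture is of the moment at which its call begins. There is no depth.
- r.finish_job(): hands the job in, once; it reports no verdict.
The state is a dict: "time_s": time; "joints": joint angles; "joint_velocities": joint speeds; "effort": joint torques, N m; "tcp_pos": TCP position; "ee_rot": TCP orientation; "wrist_force": force on the tool from outside, world axes, zero at the start; "moment": the same for the moment, N m; "gripper_width": opening from 0.0 (shut) to 1.0 (fully open).
Only numpy, scipy, OpenCV 4.12 (cv2) and the standard library are available. Lean on these libraries where they do the work, as an engineer would, in place of code of your own. Each camera call takes 0.05 s, during which the arm holds its last target.

## Working session

There is one attempt and no reset: what is moved stays moved. The work goes in short steps, Python scripts to look and compute and a tool call to move; the robot and the scene stay as the last step left them, time stands still between calls to the robot, and variables do not carry over. Pictures are saved under pics/ and viewed, and the job is handed in when it is done.

Besides the shell and the picture viewer there is one more tool, called after "Request:" by a JSON object that holds its "method" and its "body", one argument or row to a line. move_arm: Moves the arm, as the interface text tells. Its arguments: {"type":"object","properties":{"series":{"type":"array","items":{"type":"array","items":{"type":"array","items":{"type":"number"}}}}},"required":["series"]}

```bash
mkdir -p pics; ls; python3 - <<'E'
from station import r
import cv2
s=r.sense();print(s)
for n in("scene","top"):
    c=r.capture(n);cv2.imwrite(f"pics/{n}0.png",c["color"]);print(n,{k:v for k,v in c.items() if k!="color"})
E
```

```text
pics
{'time_s': 0.0, 'joints': array([ 9.17075086e+01,  2.20902400e+01,  3.78949670e-01, -2.73059014e-02,
       -6.84117568e+01, -1.48163247e+01]), 'joint_velocities': array([-0.09465897, -0.00349147,  0.03009515, -0.07790826, -0.0448733 ,
       -0.03042137]), 'effort': array([ 6.95303697e-04, -3.90666318e+01,  1.87402403e+01,  4.21983808e+00,
        1.09432399e-02, -1.85451381e-04]), 'tcp_pos': array([0.14160674, 0.60812051, 0.2214638 ]), 'ee_rot': array([[-2.26971996e-01, -9.73901211e-01, -3.78959466e-04],
       [-9.73898824e-01,  2.26972280e-01, -2.15978725e-03],
       [ 2.18943271e-03, -1.21143044e-04, -9.99997596e-01]]), 'wrist_force': array([-0.89584576, -0.55126114, -0.79065896]), 'moment': array([-0.00678938,  0.0064225 , -0.03778277]), 'gripper_width': 1.0008680337425355}
scene {'fx': 452.94540483180003, 'fy': 452.94540483180003, 'cx': 290.50938380459024, 'cy': 205.9417546434663, 'rvec': array([ 1.18448071,  2.49669731, -0.83177247]), 'tvec': array([ 0.31147285, -0.29075309,  1.87588078])}
top {'fx': 484.622280632036, 'fy': 484.622280632036, 'cx': 282.17268572850014, 'cy': 213.22003890080532, 'rvec': array([ 2.16027695, -2.17518942,  0.11332488]), 'tvec': array([0.04842664, 0.53083537, 1.37736665])}
```

View pics/scene0.png

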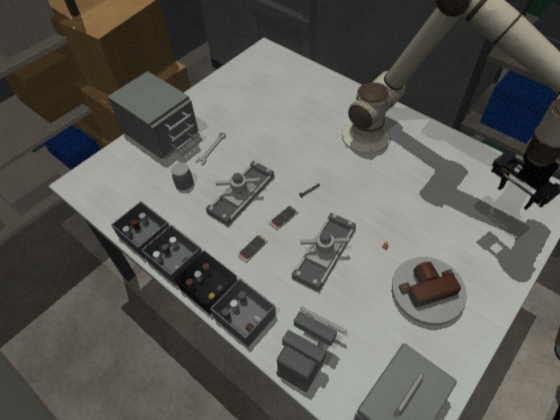

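View pics/top0.png

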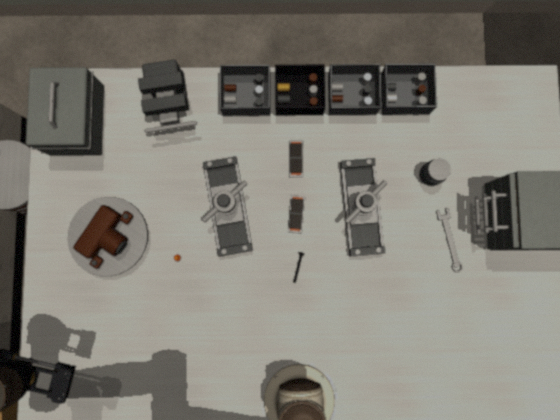

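The top view shows two gauges, centred near (228,206) and (361,206), with stud tops near (224,201) and (366,201). The robot base is at the bottom, so +x is up and +y is left. Next I'll enlarge both gauges.

```bash
cat > h.py <<'E'
import cv2,numpy as np
from station import r
def ray(c,uv,z):
    R=cv2.Rodrigues(c["rvec"])[0];o=-R.T@c["tvec"]
    d=R.T@np.array([(uv[0]-c["cx"])/c["fx"],(uv[1]-c["cy"])/c["fy"],1])
    return o+d*(z-o[2])/d[2]
def proj(c,p):
    R=cv2.Rodrigues(c["rvec"])[0];q=R@np.array(p,float)+c["tvec"]
    return np.array([c["fx"]*q[0]/q[2]+c["cx"],c["fy"]*q[1]/q[2]+c["cy"]])
def crop(c,x0,y0,w,h,s,name):
    im=cv2.resize(c["color"][y0:y0+h,x0:x0+w],None,fx=s,fy=s,interpolation=cv2.INTER_CUBIC)
    im=cv2.convertScaleAbs(im,alpha=1.5,beta=10)
    for k in range(0,w,10): cv2.putText(im,str(x0+k),(k*s,8),0,.3,(0,255,255)); cv2.line(im,(k*s,10),(k*s,14),(0,255,255))
    for k in range(0,h,10): cv2.putText(im,str(y0+k),(0,k*s+3),0,.3,(0,255,255)); cv2.line(im,(20,k*s),(24,k*s),(0,255,255))
    cv2.imwrite("pics/"+name,im)
E
python3 - <<'E'
from h import *
c=r.capture("top")
crop(c,190,145,75,120,6,"ta.png");crop(c,325,145,75,120,6,"tb.png")
R=cv2.Rodrigues(c["rvec"])[0];print(-R.T@c["tvec"])
c2=r.capture("scene");R=cv2.Rodrigues(c2["rvec"])[0];print(-R.T@c2["tvec"])
crop(c2,195,150,180,145,4,"sc.png")
a=cv2.imread("pics/ta.png");b=cv2.imread("pics/tb.png")
im=np.hstack([a[:600],b[:600]])[:, :800];cv2.imwrite("pics/tab.png",np.hstack([cv2.resize(a,(375,600)),cv2.resize(b,(375,600))]))
E
```

```text
[0.38464851 0.04528254 1.42522462]
[1.22712886 0.63211299 1.33980198]
```

View pics/tab.png

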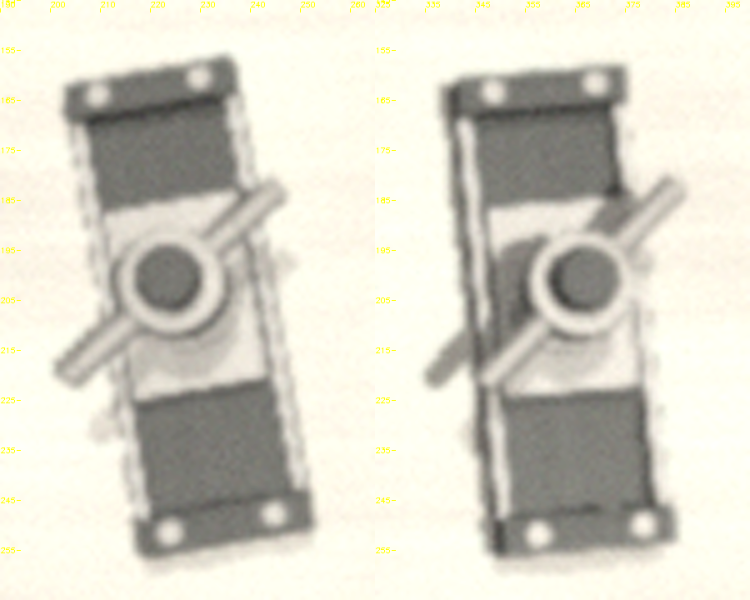

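View pics/sc.png

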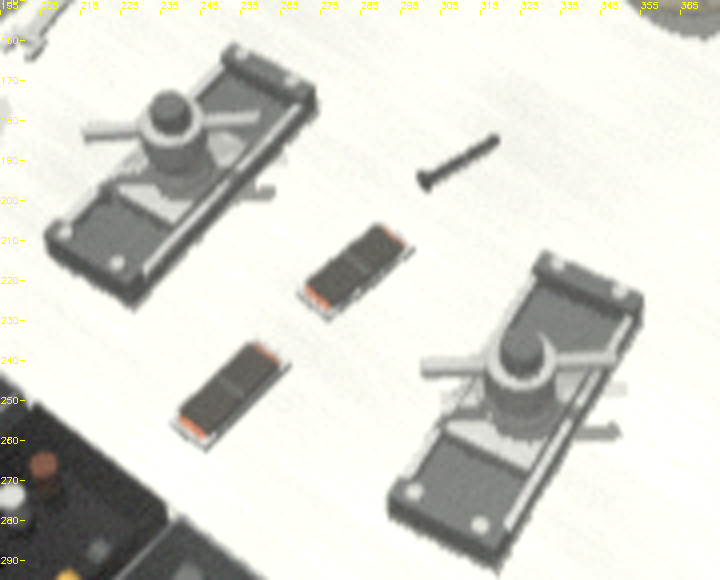

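```bash
python3 - <<'E'
from h import *
c=r.capture("top");c2=r.capture("scene")
L=dict(stud=(223.6,200.2),ends=[(219.6,162.2),(234.5,249.2)],tips=[(245,183),(203.4,219.4)])
Rr=dict(stud=(366.6,200.6),ends=[(358.8,162.4),(368.2,250.8)],tips=[(385.4,182),(348,220.8)])
for n,d in(("L",L),("R",Rr)):
    st=ray(c,d["stud"],.115);f=ray(c,d["ends"][0],.034);e=ray(c,d["ends"][1],.034)
    m=(f+e)/2;u=(f-e)[:2];u/=np.linalg.norm(u)
    t=[ray(c,p,.085) for p in d["tips"]]
    b=t[0]-t[1]
    print(n,"stud",st.round(4),"lane mid",m.round(4),"len",np.linalg.norm(f-e).round(4),"yaw",np.degrees(np.arctan2(u[1],u[0])).round(1),"sled",((st-m)[:2]@u).round(4),"perp",(u[0]*(st-m)[1]-u[1]*(st-m)[0]).round(4))
    print("  bar yaw",np.degrees(np.arctan2(b[1],b[0])).round(1),"len",np.linalg.norm(b).round(4),"mid",((t[0]+t[1])/2).round(4), "scene proj stud",proj(c2,st).round(1))
for n,p,z in(("jar",(434,172),.085),("pad1",(295,158),.017),("pad2",(296,214),.017),("pin",(298,267),.008),("cap",(178,258),.02),("wr",(448,240),.01),("cal",(108,235),.1),("box",(170,128),.1)):print(n,ray(c,p,z).round(3))
E
```

```text
L stud [0.5588 0.2042 0.115 ] lane mid [0.5547 0.2042 0.034 ] len 0.2575 yaw 9.9 sled 0.0041 perp -0.0007
  bar yaw -48.7 len 0.1537 mid [0.5602 0.206  0.085 ] scene proj stud [325.5 235.2]
R stud [ 0.555  -0.1855  0.115 ] lane mid [ 0.5494 -0.1903  0.034 ] len 0.2583 yaw 4.6 sled 0.006 perp 0.0043
  bar yaw -44.6 len 0.1522 mid [ 0.5569 -0.1913  0.085 ] scene proj stud [237.9 176.1]
jar [ 0.638 -0.382  0.085]
pad1 [0.696 0.006 0.017]
pad2 [0.53  0.004 0.017]
pin [ 0.376 -0.     0.008]
cap [0.404 0.346 0.02 ]
wr [ 0.451 -0.439  0.01 ]
cal [0.467 0.522 0.1  ]
box [0.766 0.357 0.1  ]
```

Request:
{"method": "move_arm", "body": {
  "series": [
    [[0,0,0,0,0,-6.55,-1],[0,0,0,0,0,-6.55,-1],[4,-4.5,0,0,0,0,-1],[4,-4.5,0,0,0,0,-1],[4,-4.5,0,0,0,0,-1],[4,-4.5,0,0,0,0,-1],[4,-4.5,0,0,0,0,-1],[4,-4.5,0,0,0,0,-1],[4,-4.5,0,0,0,0,-1],[4,-4.5,0,0,0,0,-1],[4,-4.5,0,0,0,0,-1],[4,-4.5,0,0,0,0,-1]]
  ]
}}

```text
time_s: 1.8
tcp_pos: [0.593, 0.2072, 0.2227]
ee_rot: [[-0.0, -1.0, 0.0], [-1.0, 0.0, 0.0], [-0.0, -0.0, -1.0]]
wrist_force: [-0.1, 1.1, 0.2]
gripper_width: 0.003
```

Request:
{"method": "move_arm", "body": {
  "series": [
    [[0.3,-2.8,0,0,0,0,-1],[0,0,5.5,0,0,0,-1],[0,0,5.5,0,0,0,-1],[0,0,5.5,0,0,0,-1]]
  ]
}}

```text
time_s: 2.3
tcp_pos: [0.6198, 0.2054, 0.0561]
ee_rot: [[-0.0, -1.0, 0.001], [-1.0, 0.0, 0.0], [-0.0, -0.001, -1.0]]
wrist_force: [0.8, 0.6, 0.2]
gripper_width: -0.002
```

```bash
python3 - <<'E'
import numpy as np
for st in (15,5):
  a=np.radians(np.arange(0,-361,-st));P=6.2*np.c_[np.cos(a),np.sin(a)];d=np.diff(P,axis=0)
  print(st,[( -i,)+tuple(x) for i,x in zip(range(0,360,st),np.c_[-d[:,1],-d[:,0]].round(2).tolist())])
E
```

```text
15 [(0, 1.6, 0.21), (-15, 1.5, 0.62), (-30, 1.28, 0.99), (-45, 0.99, 1.28), (-60, 0.62, 1.5), (-75, 0.21, 1.6), (-90, -0.21, 1.6), (-105, -0.62, 1.5), (-120, -0.99, 1.28), (-135, -1.28, 0.99), (-150, -1.5, 0.62), (-165, -1.6, 0.21), (-180, -1.6, -0.21), (-195, -1.5, -0.62), (-210, -1.28, -0.99), (-225, -0.99, -1.28), (-240, -0.62, -1.5), (-255, -0.21, -1.6), (-270, 0.21, -1.6), (-285, 0.62, -1.5), (-300, 0.99, -1.28), (-315, 1.28, -0.99), (-330, 1.5, -0.62), (-345, 1.6, -0.21)]
5 [(0, 0.54, 0.02), (-5, 0.54, 0.07), (-10, 0.53, 0.12), (-15, 0.52, 0.16), (-20, 0.5, 0.21), (-25, 0.48, 0.25), (-30, 0.46, 0.29), (-35, 0.43, 0.33), (-40, 0.4, 0.37), (-45, 0.37, 0.4), (-50, 0.33, 0.43), (-55, 0.29, 0.46), (-60, 0.25, 0.48), (-65, 0.21, 0.5), (-70, 0.16, 0.52), (-75, 0.12, 0.53), (-80, 0.07, 0.54), (-85, 0.02, 0.54), (-90, -0.02, 0.54), (-95, -0.07, 0.54), (-100, -0.12, 0.53), (-105, -0.16, 0.52), (-110, -0.21, 0.5), (-115, -0.25, 0.48), (-120, -0.29, 0.46), (-125, -0.33, 0.43), (-130, -0.37, 0.4), (-135, -0.4, 0.37), (-140, -0.43, 0.33), (-145, -0.46, 0.29), (-150, -0.48, 0.25), (-155, -0.5
[... 158 characters left out ...]
 (-195, -0.52, -0.16), (-200, -0.5, -0.21), (-205, -0.48, -0.25), (-210, -0.46, -0.29), (-215, -0.43, -0.33), (-220, -0.4, -0.37), (-225, -0.37, -0.4), (-230, -0.33, -0.43), (-235, -0.29, -0.46), (-240, -0.25, -0.48), (-245, -0.21, -0.5), (-250, -0.16, -0.52), (-255, -0.12, -0.53), (-260, -0.07, -0.54), (-265, -0.02, -0.54), (-270, 0.02, -0.54), (-275, 0.07, -0.54), (-280, 0.12, -0.53), (-285, 0.16, -0.52), (-290, 0.21, -0.5), (-295, 0.25, -0.48), (-300, 0.29, -0.46), (-305, 0.33, -0.43), (-310, 0.37, -0.4), (-315, 0.4, -0.37), (-320, 0.43, -0.33), (-325, 0.46, -0.29), (-330, 0.48, -0.25), (-335, 0.5, -0.21), (-340, 0.52, -0.16), (-345, 0.53, -0.12), (-350, 0.54, -0.07), (-355, 0.54, -0.02)]
```

Request:
{"method": "move_arm", "body": {
  "series": [
    [[1.6,0.2,0,0,0,0,-1],[1.5,0.6,0,0,0,0,-1],[1.3,1.0,0,0,0,0,-1],[1.0,1.3,0,0,0,0,-1],[0.6,1.5,0,0,0,0,-1]]
  ]
}}

```text
time_s: 2.92
tcp_pos: [0.5742, 0.1451, 0.0602]
ee_rot: [[-0.001, -1.0, 0.005], [-1.0, 0.001, 0.002], [-0.002, -0.005, -1.0]]
wrist_force: [2.0, 0.4, 0.9]
gripper_width: 0.002
```

```bash
cat > look.py <<'E'
import sys
from h import *
n=sys.argv[1]; side=sys.argv[2]
a=r.capture("top");b=r.capture("scene")
if side=="L": crop(a,185,140,90,120,5,"x.png");crop(b,275,190,100,110,4,"y.png")
else: crop(a,320,140,90,120,5,"x.png");crop(b,190,140,100,110,4,"y.png")
x=cv2.imread("pics/x.png")[:600];y=cv2.imread("pics/y.png");y=cv2.resize(y,(350,385))
im=np.zeros((600,800,3),np.uint8);im[:600,:450]=x;im[:385,450:]=y
cv2.imwrite("pics/"+n,im);s=r.sense();print(s["time_s"],s["tcp_pos"].round(4),s["wrist_force"].round(1))
E
python3 look.py l1.png L
```

```text
3.025 [0.5728 0.1447 0.0599] [ 0.3  0.8 -0.6]
```

View pics/l1.png

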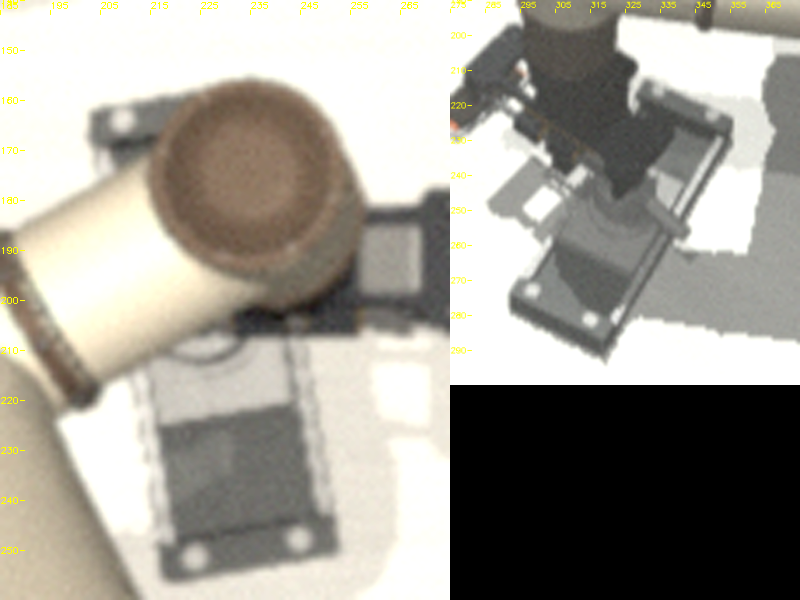

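The nut has turned with the push: the far arm tip is visible in the scene view at about (342,258), and the slide hasn't moved. I'll keep orbiting.

Request:
{"method": "move_arm", "body": {
  "series": [
    [[0.2,1.6,0.1,0,0,0,-1],[-0.2,1.6,0.1,0,0,0,-1],[-0.6,1.5,0,0,0,0,-1],[-1.0,1.3,0,0,0,0,-1],[-1.3,1.0,0,0,0,0,-1],[-1.5,0.6,0,0,0,0,-1]]
  ]
}}

```text
time_s: 3.78
tcp_pos: [0.497, 0.1907, 0.0557]
ee_rot: [[0.0, -1.0, -0.0], [-1.0, -0.0, -0.0], [0.0, 0.0, -1.0]]
wrist_force: [1.6, -1.4, -0.0]
gripper_width: 0.006
```

```bash
python3 look.py l2.png L
```

```text
3.875 [0.4973 0.1915 0.0556] [ 0.8  0.5 -0.1]
```

View pics/l2.png

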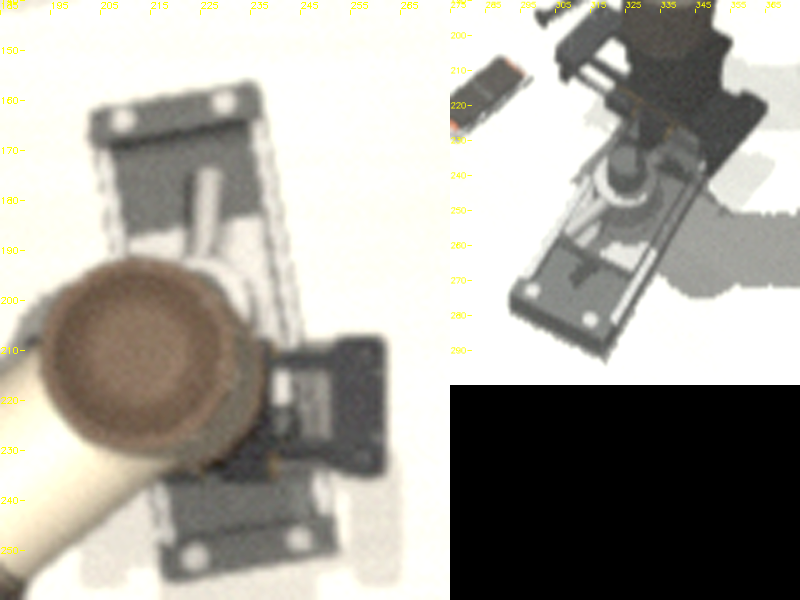

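Request:
{"method": "move_arm", "body": {
  "series": [
    [[-0.5,0.15,0,0,0,0,-1],[-0.55,0.1,0,0,0,0,-1],[-0.55,0.05,0,0,0,0,-1],[-0.55,0,0,0,0,0,-1]]
  ]
}}

```text
time_s: 4.38
tcp_pos: [0.4947, 0.2113, 0.0555]
ee_rot: [[-0.001, -1.0, -0.0], [-1.0, 0.001, -0.0], [0.0, 0.0, -1.0]]
wrist_force: [1.0, -0.3, -0.5]
gripper_width: 0.002
```

Request:
{"method": "move_arm", "body": {
  "series": [
    [[-0.55,0,0,0,0,0,-1],[-0.55,-0.1,0,0,0,0,-1],[-0.5,-0.1,0,0,0,0,-1],[-0.5,-0.15,0,0,0,0,-1]]
  ]
}}

```text
time_s: 4.88
tcp_pos: [0.4982, 0.2325, 0.0555]
ee_rot: [[-0.0, -1.0, -0.0], [-1.0, 0.0, -0.0], [0.0, 0.0, -1.0]]
wrist_force: [-0.7, -1.1, -0.4]
gripper_width: 0.002
```

Request:
{"method": "move_arm", "body": {
  "series": [
    [[-0.4,-0.4,0,0,0,0,-1],[-0.4,-0.4,0,0,0,0,-1],[-0.4,-0.4,0,0,0,0,-1],[-0.3,-0.5,0,0,0,0,-1]]
  ]
}}

```text
time_s: 5.38
tcp_pos: [0.5154, 0.2474, 0.0555]
ee_rot: [[-0.0, -1.0, -0.0], [-1.0, 0.0, -0.0], [0.0, 0.0, -1.0]]
wrist_force: [-0.1, -0.3, -0.2]
gripper_width: 0.006
```

Request:
{"method": "move_arm", "body": {
  "series": [
    [[-0.3,-0.5,0,0,0,0,-1],[-0.3,-0.5,0,0,0,0,-1],[-0.2,-0.5,0,0,0,0,-1],[-0.2,-0.5,0,0,0,0,-1]]
  ]
}}

```text
time_s: 5.88
tcp_pos: [0.5355, 0.2572, 0.0556]
ee_rot: [[-0.0, -1.0, -0.0], [-1.0, 0.0, -0.0], [0.0, 0.0, -1.0]]
wrist_force: [0.3, -0.9, 0.2]
gripper_width: 0.006
```

```bash
python3 look.py l3.png L
```

```text
5.975 [0.536  0.2575 0.0556] [ 0.6  0.5 -0.3]
```

View pics/l3.png

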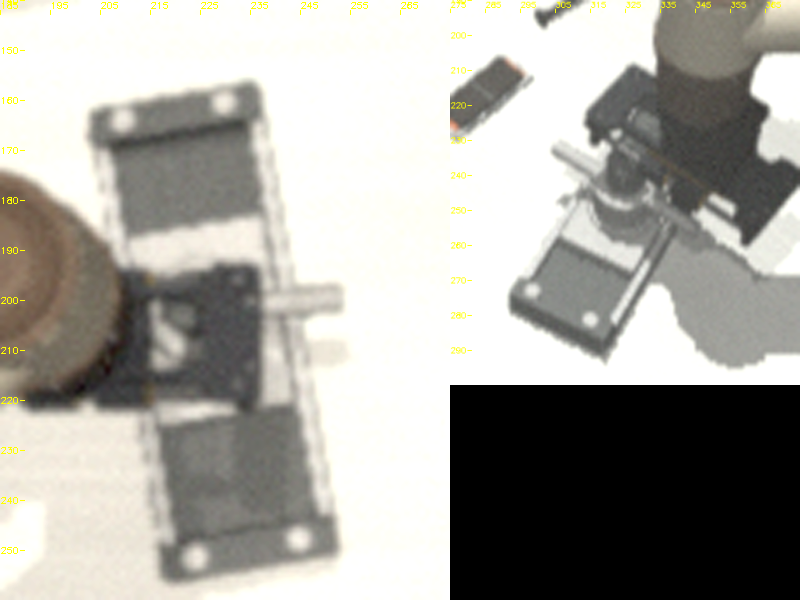

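Request:
{"method": "move_arm", "body": {
  "series": [
    [[-0.1,-0.5,0,0,0,0,-1],[-0.1,-0.55,0,0,0,0,-1],[0,-0.55,0,0,0,0,-1],[0,-0.55,0,0,0,0,-1],[0.1,-0.5,0,0,0,0,-1]]
  ]
}}

```text
time_s: 6.6
tcp_pos: [0.5621, 0.2581, 0.0555]
ee_rot: [[-0.0, -1.0, 0.0], [-1.0, 0.0, 0.0], [-0.0, -0.0, -1.0]]
wrist_force: [-0.3, -0.1, -0.0]
gripper_width: 0.006
```

```bash
python3 look.py l4.png L
```

```text
6.7 [0.5625 0.2581 0.0556] [ 0.5  0.5 -0.2]
```

View pics/l4.png

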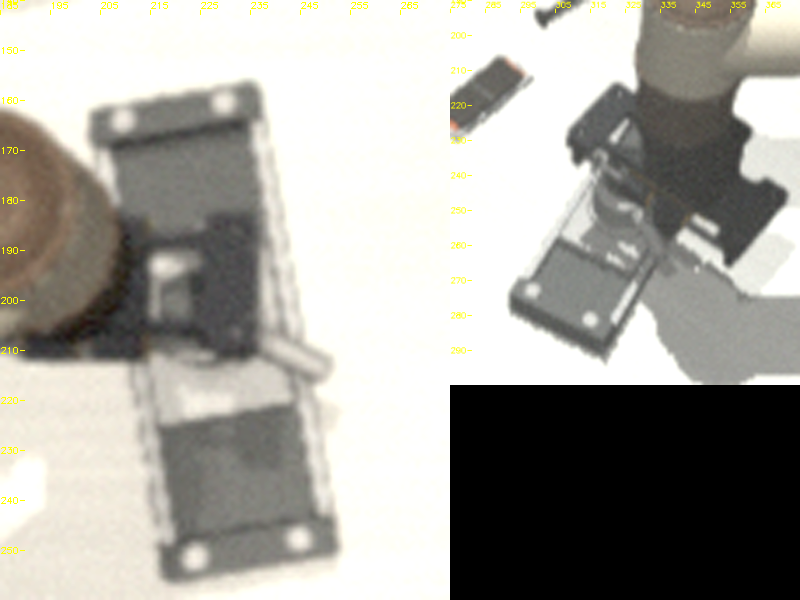

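Bar tip at (249,213): the nut has turned about 248° (4.3 rad), beyond the 3.8 rad bind point, and the slide is unmoved. So the left nut is the good one and I'll carry it on home.

Request:
{"method": "move_arm", "body": {
  "series": [
    [[-0.2,-1.4,0,0,0,0,-1],[0.6,-1.5,0,0,0,0,-1],[0.9,-1.4,0,0,0,0,-1],[0.4,-0.3,0,0,0,0,-1]]
  ]
}}

```text
time_s: 7.2
tcp_pos: [0.6092, 0.2403, 0.0554]
ee_rot: [[-0.002, -1.0, 0.001], [-1.0, 0.002, 0.0], [-0.0, -0.001, -1.0]]
wrist_force: [-0.1, 0.7, 0.5]
gripper_width: 0.009
```

Request:
{"method": "move_arm", "body": {
  "series": [
    [[0.4,-0.3,0,0,0,0,-1],[0.4,-0.3,0,0,0,0,-1],[0.4,-0.3,0,0,0,0,-1]]
  ]
}}

```text
time_s: 7.58
tcp_pos: [0.6166, 0.229, 0.0557]
ee_rot: [[0.0, -1.0, -0.0], [-1.0, -0.0, 0.0], [-0.0, 0.0, -1.0]]
wrist_force: [-0.7, 0.5, 0.4]
gripper_width: 0.01
```

Request:
{"method": "move_arm", "body": {
  "series": [
    [[0.45,-0.2,0,0,0,0,-1],[0.5,-0.2,0,0,0,0,-1],[0.5,-0.15,0,0,0,0,-1]]
  ]
}}

```text
time_s: 7.95
tcp_pos: [0.6223, 0.2144, 0.0556]
ee_rot: [[-0.0, -1.0, 0.0], [-1.0, 0.0, 0.0], [-0.0, -0.0, -1.0]]
wrist_force: [-0.7, 1.0, 0.5]
gripper_width: 0.006
```

Request:
{"method": "move_arm", "body": {
  "series": [
    [[0.5,0,0,0,0,0,-1],[0.5,0,0,0,0,0,-1],[0.5,0,0,0,0,0,-1]]
  ]
}}

```text
time_s: 8.32
tcp_pos: [0.6228, 0.212, 0.0559]
ee_rot: [[-0.001, -1.0, 0.009], [-1.0, 0.001, 0.02], [-0.02, -0.008, -1.0]]
wrist_force: [-10.7, 42.0, -2.2]
gripper_width: 0.002
```

Request:
{"method": "move_arm", "body": {
  "series": [
    [[0.5,0.1,0,0,0,0,-1],[0.5,0.15,0,0,0,0,-1]]
  ]
}}

```text
time_s: 8.57
tcp_pos: [0.6229, 0.2113, 0.0563]
ee_rot: [[0.0, -1.0, 0.019], [-0.999, 0.0, 0.034], [-0.034, -0.019, -0.999]]
wrist_force: [-10.9, 64.7, -9.2]
gripper_width: 0.005
```

```bash
python3 look.py l5.png L
```

```text
8.675 [0.6229 0.2115 0.0563] [-10.3  56.1  -8.3]
```

View pics/l5.png

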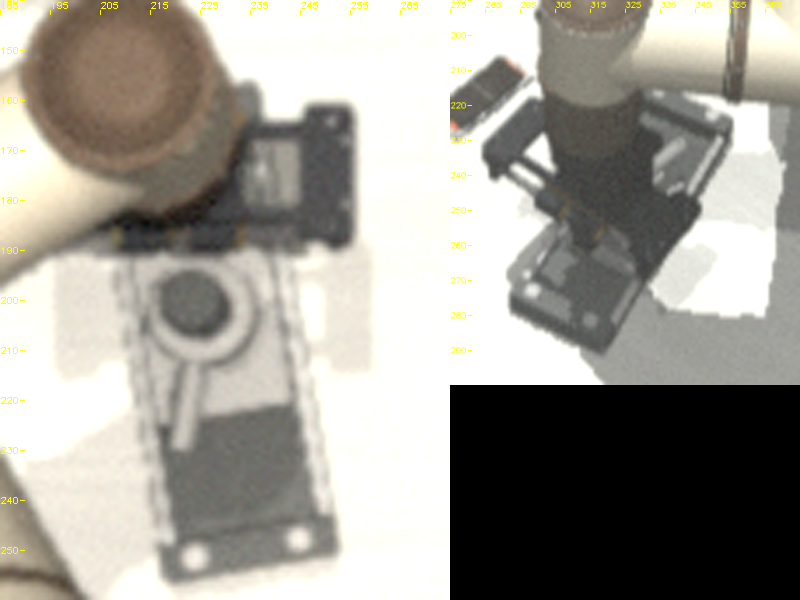

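The left nut stopped dead with about 55 N on the fingers; the bar now points at (220,228) and the slide is unmoved, so it is home. I'll back off and lift.

Request:
{"method": "move_arm", "body": {
  "series": [
    [[-2,-0.2,0,0,0,0,-1],[-2,0,0,0,0,0,-1],[0,0,-4.5,0,0,0,-1],[0,0,-4.5,0,0,0,-1],[0,0,0,0,0,0,-1]]
  ]
}}

```text
time_s: 9.3
tcp_pos: [0.6243, 0.2294, 0.1506]
ee_rot: [[-0.001, -1.0, 0.008], [-1.0, 0.001, 0.003], [-0.003, -0.008, -1.0]]
wrist_force: [0.6, 0.5, -0.1]
gripper_width: 0.009
```

Request:
{"method": "move_arm", "body": {
  "series": [
    [[1.1,3.7,0,0,0,0,-1],[1.1,3.7,0,0,0,0,-1],[1.1,3.6,0,0,0,0,-1],[0,0,2,0,0,0,-1],[0,0,4,0,0,0,-1],[0,0,0,0,0,0,-1]]
  ]
}}

```text
time_s: 10.05
tcp_pos: [0.5092, 0.194, 0.0825]
ee_rot: [[-0.002, -1.0, -0.007], [-1.0, 0.002, -0.005], [0.005, 0.007, -1.0]]
wrist_force: [-0.2, 1.2, 0.3]
gripper_width: 0.006
```

```bash
python3 look.py l6.png L
```

```text
10.15 [0.5121 0.196  0.0858] [-0.3  0.   0.5]
```

View pics/l6.png

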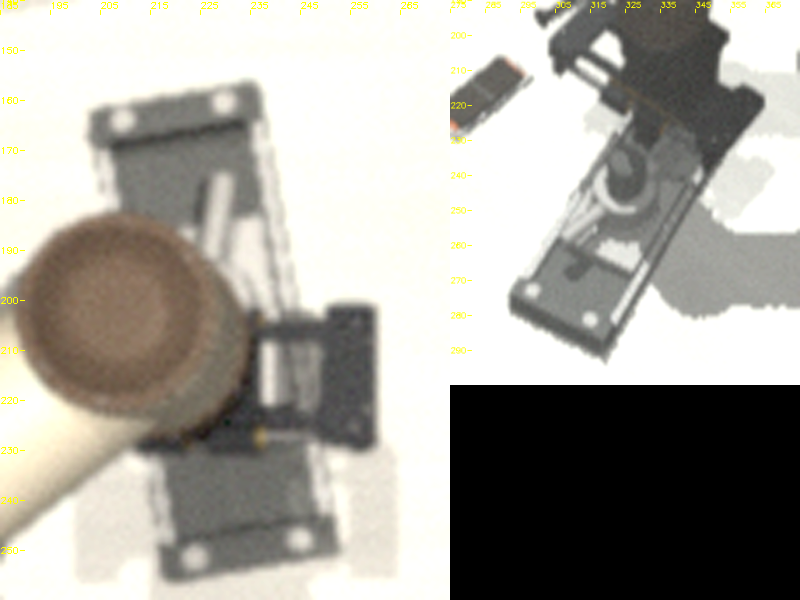

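The pusher is on the near side of the stud and the nut's bar hasn't shifted. Now I'll push the slide away along the lane direction (yaw 9.9°).

Request:
{"method": "move_arm", "body": {
  "series": [
    [[-0.17,-1,0,0,0,0,-1],[-0.17,-1,0,0,0,0,-1],[-0.17,-1,0,0,0,0,-1],[-0.17,-1,0,0,0,0,-1],[-0.17,-1,0,0,0,0,-1],[-0.17,-1,0,0,0,0,-1]]
  ]
}}

```text
time_s: 10.9
tcp_pos: [0.5722, 0.207, 0.0857]
ee_rot: [[-0.0, -1.0, -0.0], [-1.0, 0.0, -0.0], [0.0, 0.0, -1.0]]
wrist_force: [-5.1, 0.2, 4.5]
gripper_width: 0.004
```

Request:
{"method": "move_arm", "body": {
  "series": [
    [[-0.05,-0.3,0,0,0,0,-1],[-0.05,-0.3,0,0,0,0,-1],[-0.05,-0.3,0,0,0,0,-1]]
  ]
}}

```text
time_s: 11.28
tcp_pos: [0.5804, 0.2083, 0.0853]
ee_rot: [[-0.0, -1.0, -0.001], [-1.0, 0.0, -0.0], [0.0, 0.001, -1.0]]
wrist_force: [-4.7, 0.8, 2.6]
gripper_width: 0.002
```

Request:
{"method": "move_arm", "body": {
  "series": [
    [[-0.03,-0.2,0,0,0,0,-1],[-0.03,-0.2,0,0,0,0,-1],[-0.03,-0.2,0,0,0,0,-1]]
  ]
}}

```text
time_s: 11.65
tcp_pos: [0.5848, 0.209, 0.0853]
ee_rot: [[-0.0, -1.0, -0.004], [-1.0, 0.0, -0.001], [0.001, 0.004, -1.0]]
wrist_force: [-11.6, 3.6, 7.5]
gripper_width: 0.006
```

Request:
{"method": "move_arm", "body": {
  "series": [
    [[-0.03,-0.2,0,0,0,0,-1],[0,0,0,0,0,0,-1]]
  ]
}}

```text
time_s: 11.9
tcp_pos: [0.5848, 0.209, 0.0854]
ee_rot: [[-0.0, -1.0, -0.008], [-1.0, 0.0, -0.002], [0.002, 0.008, -1.0]]
wrist_force: [-15.1, 3.1, 9.0]
gripper_width: 0.007
```

Request:
{"method": "move_arm", "body": {
  "series": [
    [[0.3,2,0,0,0,0,-1],[0.3,2,0,0,0,0,-1],[0,0,-5,0,0,0,-1],[0,0,-5,0,0,0,-1],[5,0,-5,0,0,0,-1],[6,0,0,0,0,0,-1],[6,0,0,0,0,0,-1],[6,0,0,0,0,0,-1]]
  ]
}}

```text
time_s: 12.9
tcp_pos: [0.5498, -0.0229, 0.2305]
ee_rot: [[0.0, -1.0, 0.004], [-1.0, -0.0, -0.001], [0.001, -0.004, -1.0]]
wrist_force: [1.3, -0.3, 0.7]
gripper_width: 0.004
```

```bash
python3 look.py l7.png L
```

```text
13.0 [ 0.5493 -0.0258  0.2302] [-0.2  0.4 -0.3]
```

View pics/l7.png

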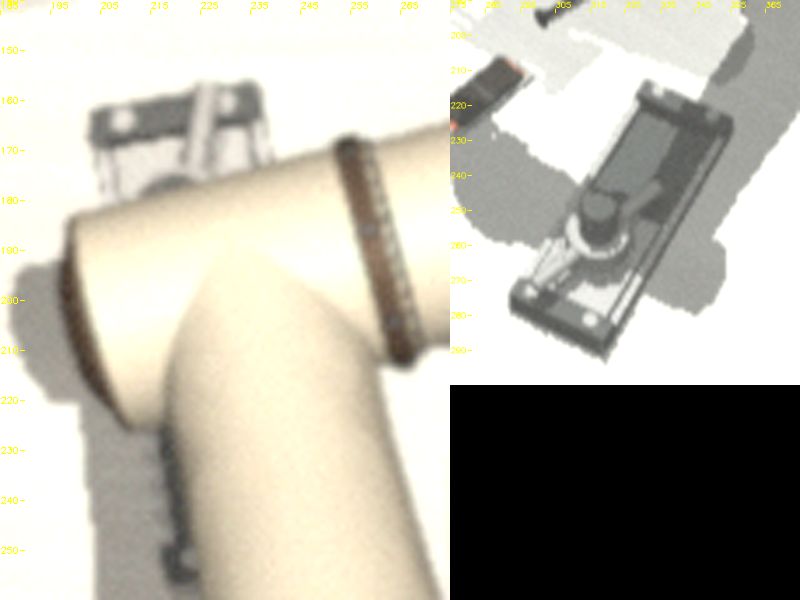

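The scene view shows the slide's plate against the far stop bar at about (290,282), with the nut's angle kept. Now the right gauge, starting on its near side.

Request:
{"method": "move_arm", "body": {
  "series": [
    [[5.3,1.9,0,0,0,0,-1],[5.4,1.9,0,0,0,0,-1],[5.4,1.8,0,0,0,0,-1],[0,0,5.8,0,0,0,-1],[0,0,5.8,0,0,0,-1],[0,0,5.8,0,0,0,-1],[0,0,0,0,0,0,-1]]
  ]
}}

```text
time_s: 13.88
tcp_pos: [0.4901, -0.1816, 0.0522]
ee_rot: [[-0.0, -1.0, -0.009], [-1.0, 0.0, 0.0], [-0.0, 0.009, -1.0]]
wrist_force: [-0.5, 0.1, 0.3]
gripper_width: 0.004
```

Request:
{"method": "move_arm", "body": {
  "series": [
    [[-1.6,-0.3,0,0,0,0,-1],[-1.6,-0.7,0,0,0,0,-1],[-1.4,-1.1,0,0,0,0,-1],[-1.1,-1.4,0,0,0,0,-1],[-0.6,-1.5,0,0,0,0,-1],[-0.2,-1.6,0,0,0,0,-1]]
  ]
}}

```text
time_s: 14.62
tcp_pos: [0.5597, -0.116, 0.0557]
ee_rot: [[0.0, -1.0, -0.0], [-1.0, -0.0, 0.0], [-0.0, 0.0, -1.0]]
wrist_force: [-0.3, -1.6, -0.7]
gripper_width: 0.004
```

```bash
python3 look.py r1.png R
```

```text
14.725 [ 0.5611 -0.1162  0.0557] [-0.1  0.1  0.6]
```

View pics/r1.png

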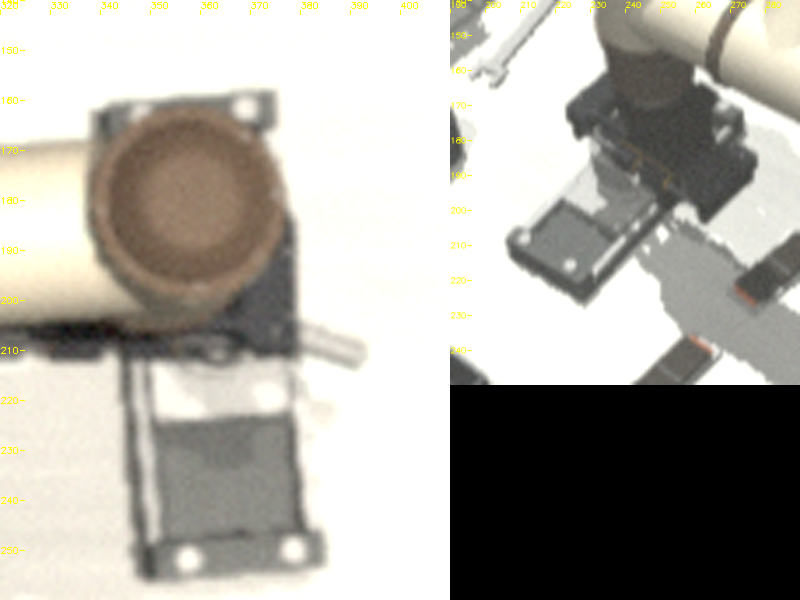

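Request:
{"method": "move_arm", "body": {
  "series": [
    [[0.5,-1.4,0,0,0,0,-1],[0.9,-1.3,0,0,0,0,-1],[1.2,-1.1,0,0,0,0,-1],[1.2,-1.0,0,0,0,0,-1]]
  ]
}}

```text
time_s: 15.22
tcp_pos: [0.6068, -0.1554, 0.0555]
ee_rot: [[-0.0, -1.0, -0.001], [-1.0, 0.0, 0.0], [-0.0, 0.001, -1.0]]
wrist_force: [-0.4, 0.5, 0.4]
gripper_width: 0.004
```

```bash
python3 look.py r2.png R
```

```text
15.325 [ 0.6077 -0.1562  0.0556] [ 0.   0.8 -0.1]
```

View pics/r2.png

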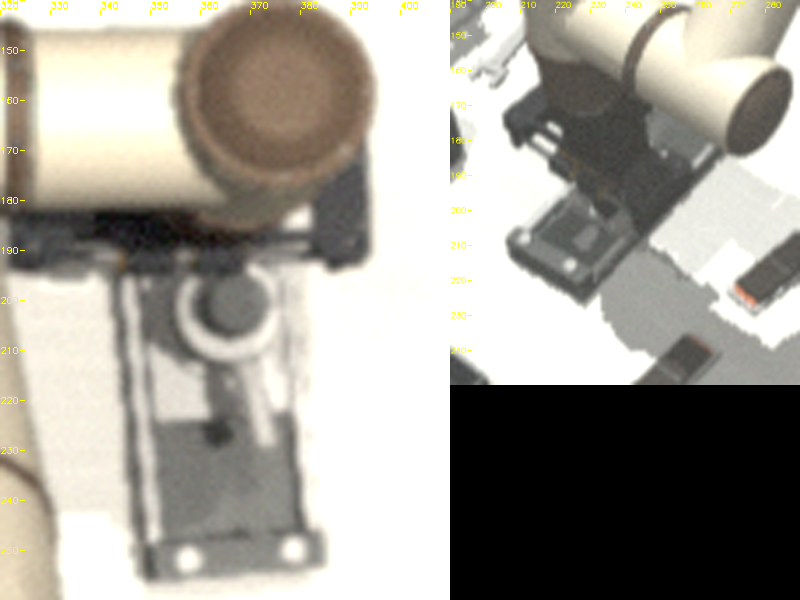

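Request:
{"method": "move_arm", "body": {
  "series": [
    [[0.5,-0.25,0,0,0,0,-1],[0.5,-0.2,0,0,0,0,-1],[0.5,-0.15,0,0,0,0,-1],[0.5,-0.1,0,0,0,0,-1]]
  ]
}}

```text
time_s: 15.82
tcp_pos: [0.6136, -0.1748, 0.0558]
ee_rot: [[-0.0, -1.0, 0.0], [-1.0, 0.0, 0.0], [-0.0, -0.0, -1.0]]
wrist_force: [-0.1, 1.0, -0.2]
gripper_width: 0.007
```

Request:
{"method": "move_arm", "body": {
  "series": [
    [[0.5,-0.1,0,0,0,0,-1],[0.5,0,0,0,0,0,-1]]
  ]
}}

```text
time_s: 16.08
tcp_pos: [0.6147, -0.1849, 0.0557]
ee_rot: [[-0.0, -1.0, 0.0], [-1.0, 0.0, 0.0], [-0.0, -0.0, -1.0]]
wrist_force: [-0.2, 0.1, -0.5]
gripper_width: 0.005
```

Request:
{"method": "move_arm", "body": {
  "series": [
    [[0.5,0,0,0,0,0,-1],[0.5,0,0,0,0,0,-1]]
  ]
}}

```text
time_s: 16.32
tcp_pos: [0.6146, -0.195, 0.0558]
ee_rot: [[-0.0, -1.0, 0.0], [-1.0, 0.0, -0.0], [0.0, -0.0, -1.0]]
wrist_force: [-0.7, 0.2, -0.3]
gripper_width: 0.006
```

Now at about -8°. I'll continue in 10° steps.

Request:
{"method": "move_arm", "body": {
  "series": [
    [[0.5,0.1,0,0,0,0,-1],[0.5,0.1,0,0,0,0,-1]]
  ]
}}

```text
time_s: 16.58
tcp_pos: [0.6129, -0.203, 0.0555]
ee_rot: [[-0.002, -1.0, 0.001], [-1.0, 0.002, 0.003], [-0.003, -0.001, -1.0]]
wrist_force: [1.3, 17.9, 3.7]
gripper_width: 0.004
```

```bash
python3 look.py r3.png R
```

```text
16.675 [ 0.613  -0.2025  0.0557] [-0.1  8.2  0.3]
```

View pics/r3.png

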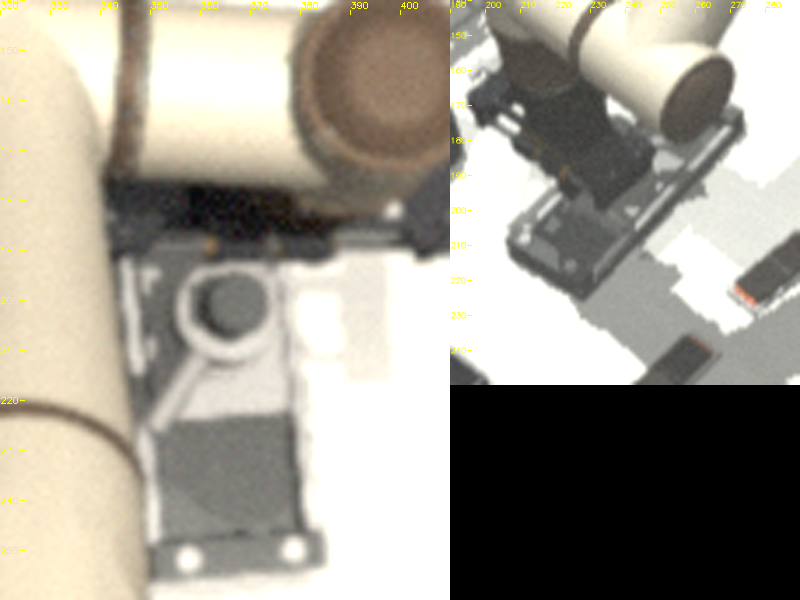

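Request:
{"method": "move_arm", "body": {
  "series": [
    [[0.3,0.1,0,0,0,0,-1],[0,0,0,0,0,0,-1]]
  ]
}}

```text
time_s: 16.92
tcp_pos: [0.6128, -0.2029, 0.0556]
ee_rot: [[-0.0, -1.0, 0.003], [-1.0, 0.0, 0.006], [-0.006, -0.003, -1.0]]
wrist_force: [1.5, 17.3, 0.6]
gripper_width: 0.004
```

A 3 mm further command moved nothing and the force held at about 17 N. The right nut has bound after about 167° (2.9 rad), and the near bar tip is at (350,224). I'll back off and go to the far side of its stud.

Request:
{"method": "move_arm", "body": {
  "series": [
    [[-1.5,-0.2,0,0,0,0,-1],[-1.5,0,0,0,0,0,-1],[0,0,-4,0,0,0,-1],[0,0,-1,0,0,0,-1],[0,0,0,0,0,0,-1]]
  ]
}}

```text
time_s: 17.55
tcp_pos: [0.6138, -0.1777, 0.1065]
ee_rot: [[-0.0, -1.0, 0.002], [-1.0, 0.0, -0.0], [0.0, -0.002, -1.0]]
wrist_force: [0.3, -0.1, -0.3]
gripper_width: 0.003
```

Move sideways 0.5 cm and down 1.3 cm, then look before pulling.

Request:
{"method": "move_arm", "body": {
  "series": [
    [[0.5,0,0,0,0,0,-1],[0,0.6,1.3,0,0,0,-1],[0,0,0,0,0,0,-1]]
  ]
}}

```text
time_s: 17.92
tcp_pos: [0.6053, -0.1827, 0.0901]
ee_rot: [[-0.001, -1.0, -0.006], [-1.0, 0.001, 0.001], [-0.001, 0.006, -1.0]]
wrist_force: [0.6, -0.0, 0.1]
gripper_width: 0.005
```

```bash
python3 look.py r4.png R
```

```text
18.025 [ 0.6071 -0.1828  0.0918] [-0.3 -0.3 -0.1]
```

View pics/r4.png

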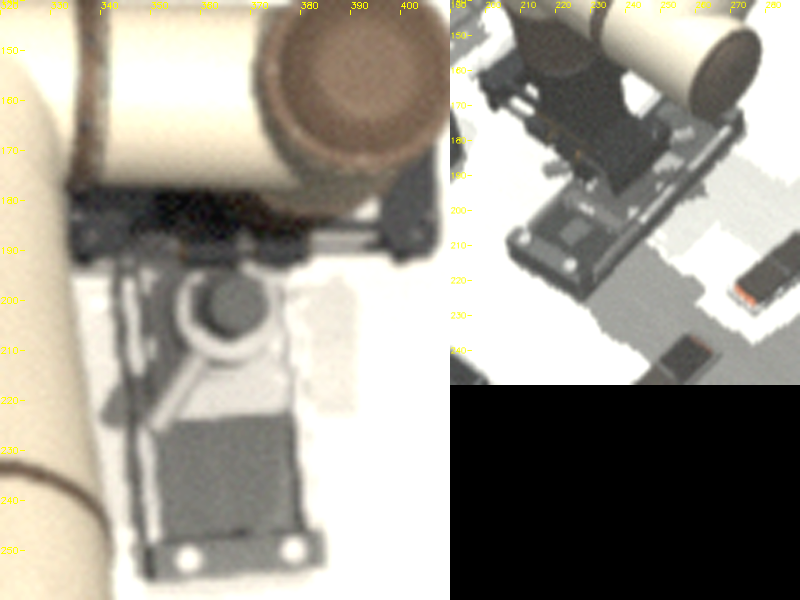

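The pusher is beyond the stud, which shows at (365,201), and the bar angle is unchanged. Now I'll pull.

Request:
{"method": "move_arm", "body": {
  "series": [
    [[0.08,1,0,0,0,0,-1],[0.08,1,0,0,0,0,-1],[0.08,1,0,0,0,0,-1],[0.08,1,0,0,0,0,-1],[0.08,1,0,0,0,0,-1],[0.08,1,0,0,0,0,-1],[0.08,1,0,0,0,0,-1],[0.05,0.6,0,0,0,0,-1]]
  ]
}}

```text
time_s: 19.02
tcp_pos: [0.531, -0.1889, 0.0931]
ee_rot: [[-0.0, -1.0, 0.0], [-1.0, 0.0, -0.0], [0.0, -0.0, -1.0]]
wrist_force: [4.5, 1.0, 0.3]
gripper_width: 0.005
```

Request:
{"method": "move_arm", "body": {
  "series": [
    [[0.03,0.4,0,0,0,0,-1],[0.03,0.4,0,0,0,0,-1],[0.02,0.2,0,0,0,0,-1]]
  ]
}}

```text
time_s: 19.4
tcp_pos: [0.5217, -0.1896, 0.093]
ee_rot: [[0.0, -1.0, 0.0], [-1.0, -0.0, -0.0], [0.0, -0.0, -1.0]]
wrist_force: [3.9, 0.2, 0.6]
gripper_width: 0.006
```

Request:
{"method": "move_arm", "body": {
  "series": [
    [[0.02,0.25,0,0,0,0,-1],[0.02,0.25,0,0,0,0,-1],[0.02,0.2,0,0,0,0,-1]]
  ]
}}

```text
time_s: 19.77
tcp_pos: [0.5174, -0.19, 0.0932]
ee_rot: [[0.0, -1.0, 0.007], [-1.0, -0.0, -0.0], [0.0, -0.007, -1.0]]
wrist_force: [11.0, 2.3, -3.3]
gripper_width: 0.005
```

Request:
{"method": "move_arm", "body": {
  "series": [
    [[0,-1.5,0,0,0,0,-1],[0,-1,0,0,0,0,-1],[0,0,-5,0,0,0,-1],[0,0,-5,0,0,0,-1],[0,0,-6,0,0,0,-1],[-4.5,3.5,0,0,0,0,-1],[-4.5,3.5,0,0,0,0,-1],[-4.5,3.5,0,0,0,0,-1],[-4.5,3.5,0,0,0,0,-1],[0,0,0,0,0,0,-1]]
  ]
}}

```text
time_s: 21.02
tcp_pos: [0.3969, -0.0086, 0.2526]
ee_rot: [[0.005, -1.0, -0.002], [-1.0, -0.005, -0.0], [0.0, 0.002, -1.0]]
wrist_force: [0.3, -1.2, -0.8]
gripper_width: 0.007
```

```bash
python3 - <<'E'
from h import *
c=r.capture("top");b=r.capture("scene");cv2.imwrite("pics/tf.png",c["color"]);
crop(c,190,140,200,125,4,"tf2.png");crop(b,195,145,180,145,4,"sf2.png");print(r.sense()["tcp_pos"])
E
```

```text
[ 0.39915835 -0.0099887   0.25270774]
```

View pics/tf2.png

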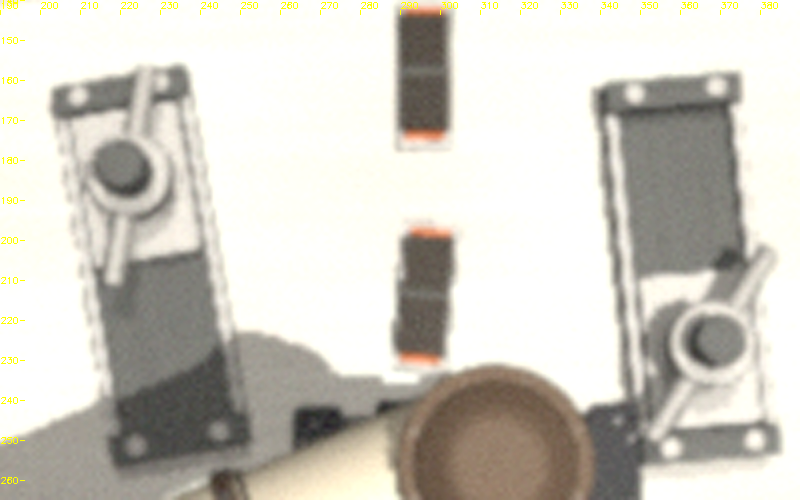

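View pics/sf2.png

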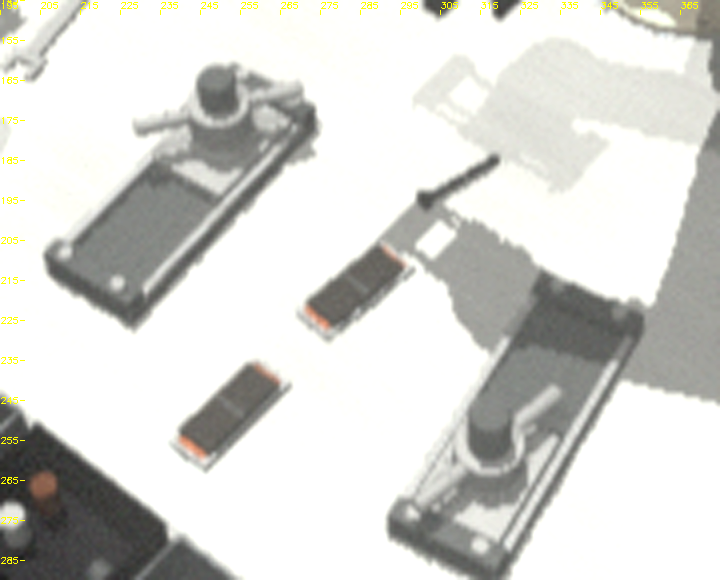

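View pics/tf.png

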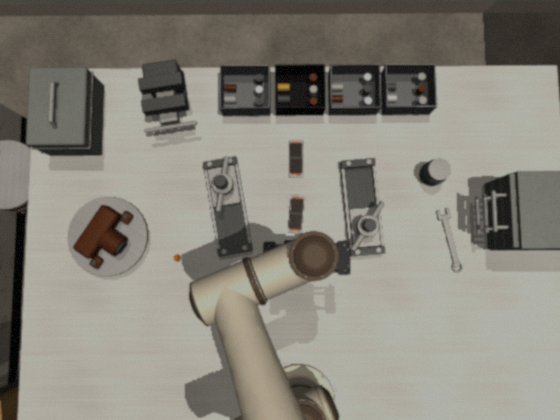

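```bash
python3 - <<'E'
from h import *
c=r.capture("top")
for n,st,t,z,m,y,b0 in(("L",(220.8,181.5),[(227,157),(218.8,210.8)],.062,(.5547,.2042),9.9,-48.7),("R",(369,225),[(382.5,202),(353.8,249.3)],.073,(.5494,-.1903),4.6,-44.6)):
    s=ray(c,st,.115);u=np.array([np.cos(np.radians(y)),np.sin(np.radians(y))])
    a,b=[ray(c,p,z) for p in t];d=a-b;yaw=np.degrees(np.arctan2(d[1],d[0]))
    print(n,"sled",((s[:2]-m)@u).round(4),"bar yaw",yaw.round(1),"turn",np.radians(b0-yaw+(360 if n=="L" else 180)).round(2))
for n,p,z in(("jar",(434,172),.085),("pad1",(295,158),.017),("pad2",(296,214),.017)):print(n,ray(c,p,z).round(3))
E
```

```text
L sled 0.0563 bar yaw -8.2 turn 5.58
R sled -0.0609 bar yaw -32.3 turn 2.93
jar [ 0.638 -0.382  0.085]
pad1 [0.696 0.006 0.017]
pad2 [0.53  0.004 0.017]
```

```bash
python3 -c "
from station import r
print(r.finish_job())"
```

```text
the job is handed in; nothing more can be done
None
```

I screwed both nuts down to their stops, sorted both slides, and handed the job in at about 21 s. No verdict was reported.

| Gauge | Nut result | Turned from start | Force when it stopped | Slide position at last check |
|---|---|---|---|---|
| Left (+y) | went home on its flange | about 5.58 rad | up to about 65 N on the fingertips | +0.056 m, far stop |
| Right (-y) | bound short of the flange | about 2.93 rad | about 17 N | -0.061 m, near stop |

- **Nuts:** both turns fit a start between 0 and 1.2 rad (5.4–6.6 rad for home, 2.6–3.8 rad for binding). The nuts' heights were not measured separately.
- **Left slide:** the +0.056 m reading is a few millimetres short of the 0.060 m stop. The slide stopped dead when pushed, and the picture shows its plate against the stop bar.
- **Bystanders:** nothing had visibly moved in the final top view. The pads and jar look to be where they were, by eye. The robot stood clear of everything.
- **Force peak:** I batched two moves at the left nut's stop, so the push rose to about 65 N before I backed off. That is below the 120 N wrist limit, and only the fingertips were in contact.

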